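Put the supply tray of an electronics bench in order

TASK

Someone left the tip-cleaning tin in the rear red bay of the supply tray, behind the two white bottles. Clear both bottles onto the grey side mat, bring the tin to the middle of the yellow pad by the soldering iron, then stand the tall red spray can in the middle of the empty red bay while the bottles are still out of the way, and last put each bottle back in the bay of its own cap's colour, centred and square with it. Everything ends upright and let go, and the multimeter stays where it is.

Things in the scene. Friction and masses are not known exactly. Their poses are not given: they have to be found in the camera images.
- bottle_blue_center (a point): Centre, half-way up, of the white square bottle with blue cap and label. Body 54 x 54 mm in plan, 66 mm high, its x and y axes along its flat sides; above it a shoulder and a round cap 36 mm across, 74 to 92 mm above the underside. Height 92 mm; this point is 46 mm above its underside. About 180 g. Starts in the blue bay.
- bottle_green_center (a point): The same kind of bottle with green cap and green label: centre, 46 mm above its underside. Starts in the green bay.
- tin_center (a point): Centre of the round aluminium tin filled with brass wool: 54 mm across, 36 mm high, this point 18 mm above its underside. 120 g nominal. Starts in the red bay.
- spray_center (a point): Centre of the tall red spray can with white band: body 44 mm across up to 114 mm, then a shoulder and a red cap 36 mm across from 120 to 136 mm. Height 136 mm, this point 68 mm above its underside. 220 g nominal; a wide gripper body needs a grip in its upper part. Starts standing on the bench between the yellow pad and the robot.
- bay_blue: Blue square plate, 64 x 64 x 2 mm, fixed in the front row of the black supply tray (base 165 mm square, 6 mm thick); origin at the centre of its underside, z up, x and y along its sides, x pointing to the rear of the tray (away from the robot). Blue and green bays lie side by side, centres 72 mm apart along y; which is on the left varies.
- bay_green: Green square plate, just like the blue one, beside it.
- bay_red: Red round plate, 68 mm across, 2 mm thick, fixed at the tray's rear, 80 mm behind the front row (+x of the bays), midway. Origin at the centre of its underside, x as the front bays. Beside it along its y stand two fixed grey guides, 96 mm apart inside, 55 mm long in x, tops 40 mm above the bay's top, so the tin is gripped along the bay's x, from front and rear.
- side_mat: Dark grey mat flat on the bench, 200 x 130 x 3 mm, fixed; the side area. Origin at the centre of its underside, x along the 200 mm side. On the left or on the right of the tray.
- iron_pad: Yellow square pad flat on the bench, 90 x 90 x 3 mm, fixed; origin at the centre of its underside. On the other side of the tray from the mat. The soldering iron in its stand (165 mm high, fixed) stands 140 mm beyond the pad's centre, away from the robot; the spray can starts about 110 mm from the pad's centre, towards the robot.
- multimeter: Red multimeter with black face and grey dial, lying on the bench between the robot and the tray: 78 x 160 x 36 mm (x, y, z), origin at the centre of its underside. Loose; must not be pushed about.

How it is judged:
By the outcome, as a careful person would: the job done as asked, in the order asked, and still so for the second after the job is handed in, with the robot touching nothing.
It also fails if it takes over 128 s, if anything falls off the work surface, if the arm or the gripper's body presses on something with over 40 N, if the wrist force passes 120 N, or if a joint passes its speed limit or range.

ROBOT

A 6-joint arm with a two-finger parallel gripper is mounted at the origin on the work surface. World frame = base frame: x ahead of the robot, y to its left, z up, the work surface at z = 0. Lengths are in m, angles in degrees, forces in N, time in s.
With the tool pointing down it reaches from about 0.25 to 0.725 m from the base axis. Payload 9.7 kg.
Tool frame: the origin (TCP) lies midway between the tips of the shut fingers; the grasp point (between the pads) lies bot.hold_point_z behind it (bot.hold_point_z is the distance from the TCP to the grasp point, in m); z points along the fingers, y is the line along which they close (so a half turn about z gives the same grasp; the last joint's range is limited). The gripper opens to 85 mm and grips with 20 to 120 N. Pads are 22 mm wide; open, the fingers measure 114 mm over their backs; the gripper's body (76 mm by 85 mm) begins 54 mm behind the grasp point. The pads swing forward as they close: fully open they stand 13 mm farther back than shut.
Start: joints at [-76.203, 4.979, 10.078, 95.1, 0, 90], TCP at [0.131, -0.534, 0.231] pointing down, gripper open.
Joint ranges: [-179.16, 179.16], [-48.56, 103.87], [-65.8, 70.77], [-126.05, 130.52], [-82.76, 87.17], [-180, 180]. Speed limits (degrees/s): [127.2, 127.2, 147.25, 180, 180, 180].

INTERFACE

Orientations are given as [roll, pitch, yaw] about the fixed x, y, z axes, in that order (R = Rz(yaw) Ry(pitch) Rx(roll)).
In Python, from workcell import bot, camera, camera_model, ticket gives the robot as it stands.
- The arm moves only by the tool send_rows, never from a script. Its argument "targets" is text: rows parted by semicolons, each of 5 numbers parted by spaces: the shift along the tool's x, y, z in mm, then the turn about the tool's z in degrees, then the closure in counts, from 0 (fully open) to 255 (shut). A call has 1 to 20 rows; each row is the pose to reach, as a shift and turn from the pose commanded when the call began, along the tool's axes at that moment; what a row does not reach only later rows make up. A row lasts 1/8 s, in which the tool goes at most 62.5 mm and 10.7 degrees, less where a joint would pass 70% of its speed; a pose out of reach is approached as far as the arm can. A call with a gripper value outside its range is refused whole. The fingers move at their own pace and stop on an object; "newtons" is the grip in N (left out, the last holds). Time passes only in rows, so rows that repeat a pose let the fingers close. It gives the time, the measured TCP pose, the force, the opening and the grip force at its end, in the units of the state.
- bot.get_obs(): the state, without advancing time (a new reading comes with each control period).
- camera(name): name is "side" or "top"; returns the picture (400x640x3 uint8, blue, green, red); there is no depth.
- camera_model(name): a dict with "K" (3x3 intrinsics, pixels), "dist_coeffs" ([k1, k2, p1, p2, k3] as OpenCV has them; the pictures are not rectified), "pose" (4x4, takes a point from camera to world coordinates). Camera axes: x right, y down, z forward; pixel columns grow to the right and rows downward; lengths in m; the calibration is good to about 2 mm. A picture is of the moment at which its call begins. camera_model takes no time and is no camera call.
- ticket.job_done(): hands the job in; it is judged then, once.
The state is a dict: "time": time; "q": joint angles; "qd": joint speeds; "joint_efforts": joint torques, N m; "ee_pos": TCP position; "tcp_rot": TCP orientation; "wrist_force": force on the tool from outside, world axes, zero at the start; "torque": the same for the moment, N m; "opening": finger opening in m; "grasp_force": force on a finger pad.
Only numpy, scipy, OpenCV 4.12 (cv2) and the standard library are available. Lean on these libraries where they do the work, as an engineer would, in place of code of your own. Each camera call takes 0.05 s, during which the arm holds its last target. There are 200 camera calls.

## Working session

There is one attempt and no reset: what is moved stays moved. The work goes in short steps, Python scripts to look and compute and a tool call to move; the robot and the scene stay as the last step left them, time stands still between calls to the robot, and variables do not carry over. Pictures are saved under pics/ and viewed, at most 17 in all, crops included, and the job is handed in when it is done.

Besides the shell and the picture viewer there is one more tool, called after ">>>" as name(argument=value, ...) on one line, values as JSON. send_rows: Moves the arm, as the interface text tells. Its arguments: {"type":"object","properties":{"targets":{"type":"string"},"newtons":{"type":"number"}},"required":["targets"]}

```bash
ls; mkdir -p pics; python3 - <<'E'
from workcell import bot,camera,camera_model
import cv2,numpy as np
for n in("top","side"):
    cv2.imwrite(f"pics/{n}0.png",camera(n)); m=camera_model(n); print(n,np.round(m["K"],1).tolist(),m["dist_coeffs"],np.round(m["pose"],3).tolist())
print(bot.hold_point_z,bot.get_obs())
E
```

```text
pics
top [[379.3, 0.0, 323.1], [0.0, 379.3, 203.2], [0.0, 0.0, 1.0]] [-0.08089853  0.          0.          0.          0.        ] [[0.028, -0.99, 0.14, 0.398], [-1.0, -0.028, 0.006, -0.008], [-0.002, -0.14, -0.99, 0.801], [0.0, 0.0, 0.0, 1.0]]
side [[393.1, 0.0, 319.4], [0.0, 393.1, 201.0], [0.0, 0.0, 1.0]] [0.03320545 0.         0.         0.         0.        ] [[0.711, -0.481, 0.514, 0.069], [-0.703, -0.5, 0.505, -0.421], [0.014, -0.72, -0.694, 0.662], [0.0, 0.0, 0.0, 1.0]]
0.0187 {'time': 0.1, 'q': array([-7.62033170e+01,  5.00815032e+00,  1.00385509e+01,  9.50998652e+01,
        1.60955732e-03,  8.99996872e+01]), 'qd': array([ 0.00931706, -0.10132464,  0.1689428 ,  0.11209611, -0.06314541,
       -0.08238236]), 'joint_efforts': array([ 1.05566382e-03, -5.21561515e+01,  4.65652442e+01,  1.61248312e-02,
        8.00455041e-06, -1.94579422e-05]), 'ee_pos': array([ 0.13112006, -0.53392513,  0.23064807]), 'tcp_rot': array([-1.79930535e+02, -1.60993532e-03,  1.37969938e+01]), 'wrist_force': array([-0.41552247, -0.99698908,  0.43808754]), 'torque': array([-0.02375252,  0.0097941 , -0.01556398]), 'grasp_force': 0.0, 'opening': 0.08525823047329563}
```

View pics/top0.png

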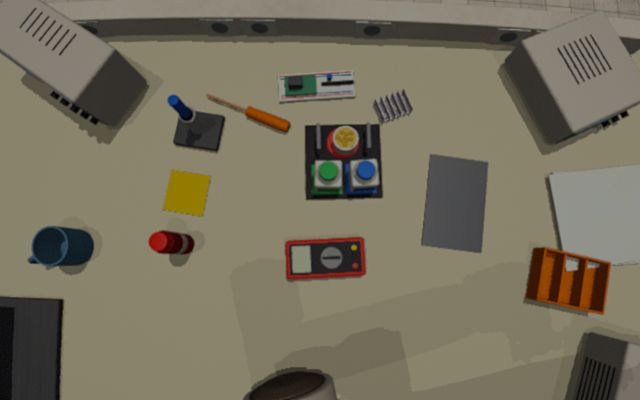

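View pics/side0.png

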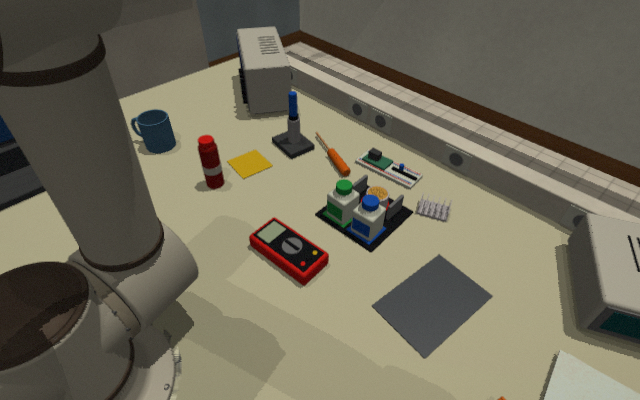

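The top view shows: green cap (327,171), blue cap (365,170), tin (345,139), yellow pad (187,192), spray cap (158,242), mat (455,203) and multimeter (325,258). Image up is +x and left is +y.

```bash
cat > h.py <<'E'
import cv2,numpy as np
from workcell import bot,camera,camera_model
def ray(n,px):
    m=camera_model(n);T=np.array(m["pose"]);p=cv2.undistortPoints(np.array(px,float).reshape(-1,1,2),np.array(m["K"]),np.array(m["dist_coeffs"])).reshape(-1,2)
    return T[:3,3],np.c_[p,np.ones(len(p))]@T[:3,:3].T
def cast(n,px,z):
    o,d=ray(n,px);return o+d*((z-o[2])/d[:,2])[:,None]
def two(pt,ps):  # closest point of two rays and gap
    a,u=ray("top",[pt]);b,v=ray("side",[ps]);u=u[0];v=v[0]
    s=np.linalg.lstsq(np.c_[u,-v],b-a,rcond=None)[0];p,q=a+s[0]*u,b+s[1]*v
    return (p+q)/2,np.linalg.norm(p-q)
R={"green":((45,110,50),(85,255,255)),"blue":((100,120,50),(125,255,255)),"yellow":((20,180,100),(32,255,255)),"brass":((12,110,90),(30,255,255)),
"red":((0,170,60),(6,255,255)),"mat":((90,0,35),(150,70,110)),"black":((0,0,0),(179,255,32)),"white":((0,0,120),(179,45,255))}
def blobs(im,c,box,amin=20):
    x0,y0,x1,y1=box;h=cv2.cvtColor(im[y0:y1,x0:x1],cv2.COLOR_BGR2HSV);m=cv2.inRange(h,*R[c])
    if c=="red": m|=cv2.inRange(h,(174,170,60),(179,255,255))
    cs=[k+np.array([x0,y0]) for k in cv2.findContours(m,cv2.RETR_EXTERNAL,cv2.CHAIN_APPROX_NONE)[0]]
    return sorted([k for k in cs if cv2.contourArea(k)>=amin],key=cv2.contourArea,reverse=True)
def rect(k,n,z):  # world min-area rectangle of a contour lying at height z
    w=cast(n,k.reshape(-1,2),z)[:,:2];c,s,a=cv2.minAreaRect((w*1000).astype(np.float32));return np.round(c,1),np.round(s,1),round(a,1)
E
python3 - <<'E'
from h import *
t=camera("top");s=camera("side")
for c,box,z in(("green",(300,150,345,205),.1),("blue",(340,150,385,205),.1),("brass",(325,120,365,160),.044),("yellow",(155,160,220,220),.003),("mat",(400,140,510,270),.003),("black",(290,110,400,210),.006),("red",(270,230,380,290),.03),("red",(140,225,200,260),.136)):
    for k in blobs(t,c,box)[:3]: print("top",c,cv2.contourArea(k),cv2.boundingRect(k),rect(k,"top",z))
for c,box,z in(("green",(320,170,362,230),.1),("blue",(350,190,390,245),.1),("brass",(360,180,395,206),.044),("yellow",(215,140,285,185),.003),("red",(190,130,230,195),.136)):
    for k in blobs(s,c,box)[:3]: print("side",c,cv2.contourArea(k),cv2.boundingRect(k),rect(k,"side",z))
b=np.hstack([cv2.resize(t[112:212,290:400],None,fx=4,fy=4,interpolation=2),cv2.resize(t[220:270,140:225],(340,200),interpolation=2).repeat(2,0)[:400]])
cv2.imwrite("pics/crop1.png",b)
E
```

```text
top green 232.0 (319, 162, 18, 18) (array([559.8, -10.9]), array([32.9, 32.2]), 1.6)
top green 99.5 (311, 164, 32, 31) (array([543.5,  -9.3]), array([60.3, 55.8]), 89.5)
top blue 237.5 (357, 161, 18, 19) (array([563.4, -82.3]), array([32.3, 34.3]), 46.6)
top blue 185.0 (344, 163, 33, 31) (array([547.2, -72.5]), array([57.7, 59.8]), 1.6)
top brass 303.0 (335, 128, 21, 20) (array([643.8, -45.6]), array([41. , 41.5]), 1.7)
top yellow 1510.0 (163, 170, 47, 46) (array([526.2, 291.9]), array([87.8, 87.5]), 82.1)
top mat 4997.5 (422, 155, 65, 97) (array([ 520.3, -286.8]), array([126.4, 195.2]), 83.9)
top black 575.5 (306, 126, 32, 59) (array([616.2,   2.7]), array([129.2,  67.8]), 1.6)
top black 418.0 (341, 125, 39, 46) (array([636. , -80.5]), array([100.9,  82. ]), 0.3)
top black 79.5 (311, 194, 29, 5) (array([525.9,  -7.4]), array([ 8.6, 59.5]), 1.6)
top red 2849.5 (286, 237, 79, 42) (array([396.1, -10.8]), array([ 76.2, 157.5]), 4.6)
top red 363.0 (149, 231, 25, 22) (array([415.4, 281.2]), array([37.2, 44.4]), 2.1)
side green 186.0 (323, 202, 29, 26) (array([481.6, -61.1]), array([34.2, 68.6]), 2.7)
side green 179.5 (336, 180, 16, 15) (array([552.8, -16.6]), array([45.5, 32.5]), 43.6)
side blue 204.0 (362, 195, 17, 16) (array([557. , -86.8]), array([45.7, 33. ]), 40.8)
side blue 159.0 (352, 218, 18, 19) (array([ 490.9, -117.6]), array([23.2, 49.1]), 6.1)
side blue 85.0 (350, 226, 36, 19) (array([ 486.6, -141.6]), array([45.1, 68.6]), 46.1)
side brass 142.0 (368, 186, 20, 14) (array([646.2, -43.8]), array([37.5, 43.7]), 5.0)
side yellow 639.0 (228, 150, 44, 28) (array([523.8, 292.2]), array([88.1, 88. ]), 82.2)
side red 229.5 (198, 135, 19, 18) (array([405.8, 270.8]), array([68.7, 36.4]), 63.9)
```

View pics/crop1.png

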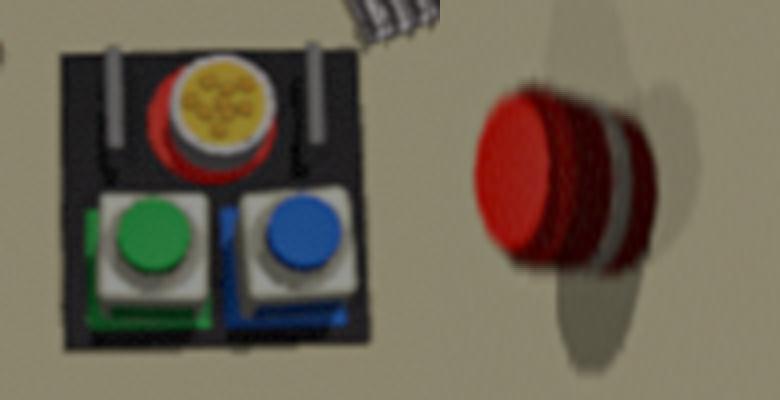

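The crop shows the tray corners at about (305.5,126), (379,124.5), (306.5,199.5) and (382.5,198). The blue bottle is turned slightly relative to its bay, and the spray cap's top disc is centred near (158,242).

```bash
cat >> h.py <<'E'
def cap(im,n,c,box,z):  # centre of largest blob's ellipse at height z
    k=blobs(im,c,box)[0];return (cast(n,[cv2.minEnclosingCircle(k)[0]],z)[0]*1000).round(1)
def body(im,n,box,z):
    k=blobs(im,"white",box,60)[0];return rect(k,n,z)
E
python3 - <<'E'
from h import *
t=camera("top");s=camera("side")
c=cast("top",[(305.5,125.9),(379.3,124.5),(382.5,197.8),(306.5,199.5)],.006)[:,:2]*1000
print("tray",c.round(1).tolist(),c.mean(0)); print([round(float(np.linalg.norm(c[i]-c[i-1])),1) for i in range(4)],cv2.minAreaRect(c.astype(np.float32)))
for i in range(4): d=c[i]-c[i-1];print("edge ang",np.degrees(np.arctan2(d[1],d[0])).round(1))
for b in((308,152,345,200),(346,152,386,200)): print("white",body(t,"top",b,.074))
for n,c2,bt,bs in(("green","green",(315,158,340,184),(330,175,358,198)),("blue","blue",(354,158,380,184),(358,192,384,214)),("tin","brass",(325,120,365,160),(360,180,395,206))):
    z=.044 if n=="tin" else .1
    pt=cv2.minEnclosingCircle(blobs(t,c2,bt)[0])[0];ps=cv2.minEnclosingCircle(blobs(s,c2,bs)[0])[0]
    print(n,cap(t,"top",c2,bt,z),two(pt,ps))
h=cv2.cvtColor(t,cv2.COLOR_BGR2HSV)
print("spray row",[tuple(int(q) for q in h[242,x]) for x in range(146,196,3)])
hs=cv2.cvtColor(s,cv2.COLOR_BGR2HSV); print([tuple(int(q) for q in hs[y,207]) for y in range(132,160,2)])
for v in(140,160,180):
    m=((h[...,2]>v)&(h[...,1]>150)&((h[...,0]<8)|(h[...,0]>172)))[225:260,140:200].astype(np.uint8)
    k=max(cv2.findContours(m,0,1)[0],key=cv2.contourArea)+[140,225];print(v,cv2.boundingRect(k),rect(k,"top",.136))
    m=((hs[...,2]>v)&(hs[...,1]>150)&((hs[...,0]<8)|(hs[...,0]>172)))[125:195,190:230].astype(np.uint8)
    cs=cv2.findContours(m,0,1)[0]
    if cs: k=max(cs,key=cv2.contourArea)+[190,125];print(v,cv2.boundingRect(k),rect(k,"side",.136))
print(bot.get_obs()["time"])
E
```

```text
tray [[680.0, 39.5], [688.0, -122.0], [525.5, -129.7], [517.3, 31.6]] [602.69627816 -45.17019099]
[162.9, 161.7, 162.6, 161.4] ((602.6421508789062, -45.24427032470703), (162.98934936523438, 161.70919799804688), 2.7847061157226562)
edge ang 2.8
edge ang -87.2
edge ang -177.3
edge ang 92.9
white (array([560.4, -26.9]), array([50.1, 17.5]), 1.2)Traceback (most recent call last):
  File "<stdin>", line 6, in <module>
  File "h.py", line 24, in body
    k=blobs(im,"white",box,60)[0];return rect(k,n,z)
      ~~~~~~~~~~~~~~~~~~~~~~~~^^^
IndexError: list index out of range
```

```bash
sed -i 's/"white":((0,0,120),(179,45,255))/"white":((0,0,95),(179,45,255))/' h.py
sed -i '/^def body/,$d' h.py; cat >> h.py <<'E'
def body(im,n,box,c,z):  # top face of a bottle: white plus cap, one rectangle
    k=np.vstack([b for b in blobs(im,"white",box,8)]);return rect(cv2.convexHull(k),n,z)
E
python3 - <<'E'
from h import *
t=camera("top");s=camera("side")
h=cv2.cvtColor(t,cv2.COLOR_BGR2HSV)
print([tuple(int(q) for q in h[165,x]) for x in range(308,346,3)],[tuple(int(q) for q in h[y,378]) for y in range(154,196,3)])
for b in((308,152,345,195),(346,152,386,195)):
    print("white",body(t,"top",b,0,.074),[cv2.boundingRect(k) for k in blobs(t,"white",b,8)])
for n,c2,bt,bs in(("green","green",(315,158,340,184),(330,175,358,198)),("blue","blue",(354,158,380,184),(358,192,384,214)),("tin","brass",(325,120,365,160),(360,180,395,206))):
    z=.044 if n=="tin" else .1
    pt=cv2.minEnclosingCircle(blobs(t,c2,bt)[0])[0];ps=cv2.minEnclosingCircle(blobs(s,c2,bs)[0])[0]
    print(n,cap(t,"top",c2,bt,z),two(pt,ps))
hs=cv2.cvtColor(s,cv2.COLOR_BGR2HSV)
for v in(120,140,160):
    for n,H,(x0,y0,x1,y1) in(("top",h,(140,225,200,260)),("side",hs,(190,125,230,195))):
        m=((H[...,2]>v)&(H[...,1]>150)&((H[...,0]<8)|(H[...,0]>172)))[y0:y1,x0:x1].astype(np.uint8)
        cs=cv2.findContours(m,0,1)[0]
        if cs: k=max(cs,key=cv2.contourArea)+[x0,y0];print(v,n,cv2.boundingRect(k),rect(k,n,.136))
print(bot.get_obs()["time"])
E
```

```text
[(150, 8, 33), (65, 146, 68), (60, 96, 101), (30, 19, 144), (50, 55, 106), (67, 188, 118), (67, 180, 119), (67, 181, 120), (68, 184, 119), (64, 118, 115), (40, 5, 145), (27, 25, 113), (113, 115, 51)] [(150, 26, 30), (162, 38, 34), (165, 16, 32), (23, 22, 47), (24, 25, 52), (24, 23, 56), (30, 28, 81), (30, 27, 103), (30, 22, 106), (25, 23, 120), (25, 32, 88), (165, 16, 31), (0, 21, 36), (10, 23, 33)]
white (array([560.9, -12.2]), array([52.1, 51.2]), 1.6) [(315, 160, 27, 27)]
white (array([564.2, -83.2]), array([52.6, 53.3]), 5.4) [(350, 159, 29, 28)]
green [559.5 -12.1 100. ] (array([ 0.56067452, -0.01155899,  0.09186403]), np.float64(0.001739128051586635))
blue [563.1 -82.8 100. ] (array([ 0.56346041, -0.08240666,  0.09316735]), np.float64(0.003273936129454272))
tin [643.5 -45.5  44. ] (array([ 0.64235511, -0.04518201,  0.0469312 ]), np.float64(0.0005859479536287071))
120 top (149, 232, 18, 19) (array([416. , 287.7]), array([32.3, 31.2]), 4.6)
120 side (198, 135, 16, 9) (array([414.3, 286.9]), array([31.4, 33.7]), 46.7)
140 top (149, 232, 18, 18) (array([416.9, 287.8]), array([30.2, 31.4]), 2.1)
140 side (198, 135, 15, 9) (array([413.5, 287.8]), array([32.2, 31.1]), 56.3)
160 side (198, 135, 15, 8) (array([414.8, 289. ]), array([27.5, 31.5]), 46.7)
0.4
```

```bash
cat > mv.py <<'E'
# mv.py x y z yaw [...]: tool-axis shift (mm) and turn (deg) from the present pose to each target (mm, deg)
import sys,numpy as np
from workcell import bot
from scipy.spatial.transform import Rotation as Ro
o=bot.get_obs();R=Ro.from_euler("xyz",o["tcp_rot"],degrees=True);p=o["ee_pos"]*1000
print("t",o["time"],"p",p.round(1),"yaw",o["tcp_rot"].round(1))
a=np.array(sys.argv[1:],float).reshape(-1,4)
for r in a: print(np.round(R.inv().apply(r[:3]-p),1),round(-((r[3]-o["tcp_rot"][2]+180)%360-180),1))
E
python3 mv.py 563.6 -83 160 95.4
```

```text
t 0.4 p [ 131.2 -534.1  231.2] yaw [-180.     0.    13.8]
[ 527.5 -334.9   71.2] -81.6
```

>>> send_rows(targets="264 -167 0 -41 45;528 -335 0 -82 45;528 -335 0 -82 45;528 -335 0 -82 45;528 -335 0 -82 45;528 -335 0 -82 45;528 -335 0 -82 45;528 -335 0 -82 45;528 -335 0 -82 45;528 -335 0 -82 45;528 -335 0 -82 45;528 -335 0 -82 45;528 -335 0 -82 45;528 -335 40 -82 45;528 -335 71 -82 45;528 -335 71 -82 45;528 -335 71 -82 45", newtons=40)

```text
time: 2.52
ee_pos: [0.5642, -0.0836, 0.1621]
tcp_rot: [179.9, 0.0, 95.7]
wrist_force: [-0.5, 0.5, 0.3]
opening: 0.0702
grasp_force: 0.0
```

```bash
python3 mv.py 563.6 -83 35 95.4;python3 -c "
from workcell import bot;print(bot.get_obs()['opening'])"
```

```text
t 2.525 p [564.2 -83.6 162.1] yaw [179.9   0.   95.7]
[  0.7  -0.7 127.1] 0.3
0.07016771709778757
```

>>> send_rows(targets="0 0 50 0 45;0 0 90 0 45;0 0 110 0 45;0 0 120 0 45;0 0 127 0 45;0 0 127 0 45;0 0 127 0 45;0 0 127 0 255;0 0 127 0 255;0 0 127 0 255;0 0 127 0 255;0 0 127 0 255;0 0 127 0 255", newtons=40)

```text
time: 4.15
ee_pos: [0.5646, -0.0829, 0.0341]
tcp_rot: [179.9, 0.0, 95.8]
wrist_force: [0.3, 0.2, 5.1]
opening: 0.0538
grasp_force: 43.1
```

```bash
python3 - <<'E'
from h import *
t=camera("top");s=camera("side");cv2.imwrite("pics/g1.png",np.hstack([cv2.resize(t[110:220,290:400],(380,380)),cv2.resize(s[140:260,300:420],(380,380))]))
E
python3 mv.py 570 -292 200 91.3
```

```text
t 4.25 p [564.5 -83.   34.1] yaw [179.9   0.   95.8]
[-208.6  -15.5 -165.9] 4.5
```

View pics/g1.png

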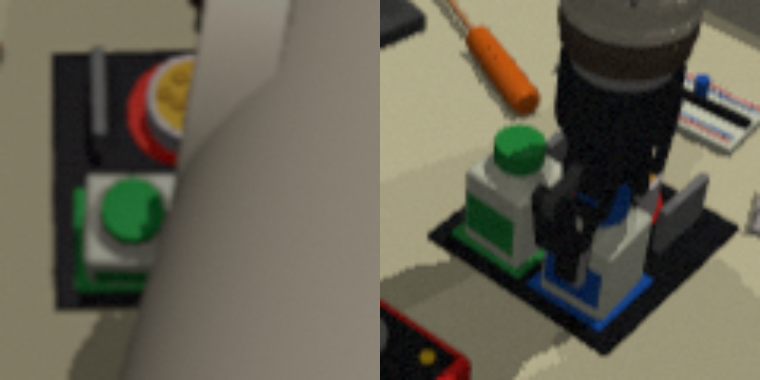

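The gripper holds the blue bottle by its sides (opening 53.8 mm), and the green bottle has not moved.

>>> send_rows(targets="0 0 -30 0 255;0 0 -80 0 255;0 0 -120 0 255;-60 -4 -120 3 255;-120 -8 -120 3 255;-170 -12 -120 3 255;-208 -15 -120 3 255;-208 -15 -90 3 255;-208 -15 -50 3 255;-208 -15 -20 3 255;-208 -15 -5 3 255;-208 -15 0 3 255;-208 -15 2 3 255;-208 -15 4 3 255;-208 -15 4 3 255")

```text
time: 6.12
ee_pos: [0.5704, -0.2915, 0.0299]
tcp_rot: [180.0, 0.0, 92.8]
wrist_force: [0.5, -0.5, -2.1]
opening: 0.0533
grasp_force: 43.0
```

```bash
python3 mv.py 570 -292 29 92.8;python3 -c "
from workcell import bot;o=bot.get_obs();print(o['opening'],o['wrist_force'])"
```

```text
t 6.125 p [ 570.4 -291.5   29.9] yaw [180.    0.   92.8]
[-0.5 -0.5  0.9] -0.0
0.05330822295965674 [ 0.51230629 -0.51432393 -2.12540831]
```

>>> send_rows(targets="0 0 1 0 255;0 0 1 0 255;0 0 1 0 45;0 0 1 0 45;0 0 1 0 45;0 0 1 0 45;0 0 -30 0 45;0 0 -80 0 45;0 0 -130 0 45;60 1 -130 1 45;120 2 -130 1 45;180 2 -130 1 45;240 3 -130 1 45;280 3 -130 1 45;280 3 -130 1 45;280 3 -130 1 45")

```text
time: 8.12
ee_pos: [0.5595, -0.0117, 0.1593]
tcp_rot: [180.0, 0.0, 91.8]
wrist_force: [0.6, -1.2, -0.6]
opening: 0.0701
grasp_force: 0.0
```

```bash
python3 mv.py 560.2 -12 35 91.8
```

```text
t 8.125 p [559.5 -11.7 159.3] yaw [180.    0.   91.8]
[ -0.3   0.6 124.3] 0.0
```

>>> send_rows(targets="0 0 50 0 45;0 0 90 0 45;0 0 110 0 45;0 0 124 0 45;0 0 124 0 45;0 0 124 0 45;0 0 124 0 255;0 0 124 0 255;0 0 124 0 255;0 0 124 0 255;0 0 124 0 255")

```text
time: 9.5
ee_pos: [0.5603, -0.0116, 0.0366]
tcp_rot: [179.9, 0.0, 91.8]
wrist_force: [0.3, -0.9, 6.5]
opening: 0.0539
grasp_force: 43.3
```

>>> send_rows(targets="0 0 -30 0 255;0 0 -80 0 255;0 0 -120 0 255;-60 -22 -120 -1 255;-115 -42 -120 -1 255;-170 -62 -120 -1 255;-225 -82 -120 -1 255;-267 -98 -120 -1 255;-267 -98 -120 -1 255;-267 -98 -90 -1 255;-267 -98 -50 -1 255;-267 -98 -20 -1 255;-267 -98 -5 -1 255;-267 -98 2 -1 255;-267 -98 4 -1 255;-267 -98 5 -1 255;-267 -98 5 -1 255")

```text
time: 11.62
ee_pos: [0.4704, -0.2817, 0.0316]
tcp_rot: [179.9, 0.0, 92.8]
wrist_force: [-1.7, 1.7, 6.4]
opening: 0.0535
grasp_force: 43.7
```

```bash
python3 mv.py 643.5 -45.4 150 92.8;python3 -c "
from workcell import bot;o=bot.get_obs();print(o['opening'],o['wrist_force'])"
```

```text
t 11.625 p [ 470.4 -281.7   31.6] yaw [179.9   0.   92.8]
[ 227.4  184.6 -118.3] -0.0
0.053517739041171755 [-1.67072601  1.70589383  6.36254022]
```

>>> send_rows(targets="0 0 0 0 45;0 0 0 0 45;0 0 0 0 45;0 0 0 0 45;0 0 -30 0 45;0 0 -80 0 45;0 0 -130 0 45;45 37 -130 0 0;90 74 -130 0 0;135 110 -130 0 0;180 146 -130 0 0;227 185 -130 0 0;227 185 -130 0 0;227 185 -118 0 0;227 185 -118 0 0")

```text
time: 13.5
ee_pos: [0.6425, -0.0467, 0.1469]
tcp_rot: [-179.9, -0.0, 92.7]
wrist_force: [0.2, -0.8, -0.1]
opening: 0.0849
grasp_force: 0.0
```

```bash
python3 - <<'E'
from h import *
s=camera("side");t=camera("top");cv2.imwrite("pics/a2.png",np.hstack([cv2.resize(t[110:260,280:500],(440,300)),cv2.resize(s[160:360,290:510],(330,300))]))
E
python3 mv.py 643.5 -45.4 12 92.8;
```

```text
t 13.6 p [642.9 -46.8 148.3] yaw [-180.     0.    92.7]
[  1.4   0.7 136.3] -0.1
```

View pics/a2.png

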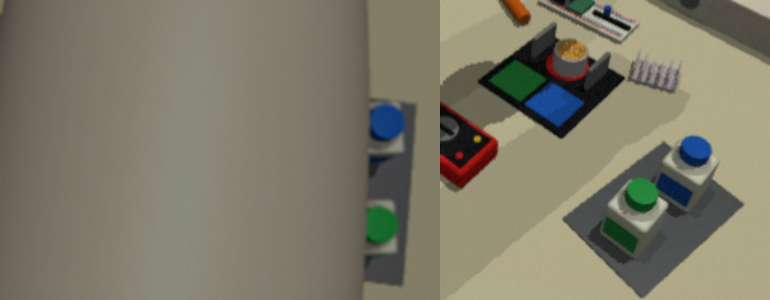

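Both bottles stand on the mat, and the bays are now empty. Next I'll measure the bare plates in the side view and pick up the tin.

```bash
python3 - <<'E'
from h import *
s=camera("side")
print(rect(blobs(s,"green",(315,185,368,235))[0],"side",.008),rect(blobs(s,"blue",(345,205,395,250))[0],"side",.008))
E
```

```text
(array([562. ,  -8.5]), array([64.8, 64.7]), 2.7) (array([565.7, -80.1]), array([67.1, 66.1]), 2.7)
```

>>> send_rows(targets="1 1 50 0 0;1 1 90 0 0;1 1 115 0 0;1 1 130 0 0;1 1 136 0 0;1 1 136 0 0;1 1 136 0 0;1 1 136 0 255;1 1 136 0 255;1 1 136 0 255;1 1 136 0 255;1 1 136 0 255;1 1 136 0 255")

```text
time: 15.28
ee_pos: [0.6449, -0.0446, 0.0131]
tcp_rot: [179.9, 0.0, 92.8]
wrist_force: [-0.0, 0.6, 5.7]
opening: 0.0528
grasp_force: 42.6
```

```bash
python3 mv.py 525.3 292 25 92.8
```

```text
t 15.275 p [644.9 -44.6  13.1] yaw [179.9   0.   92.8]
[ 342.1 -103.   -12. ] 0.0
```

>>> send_rows(targets="0 0 -40 0 255;0 0 -90 0 255;0 0 -125 0 255;55 -17 -125 0 255;110 -34 -125 0 255;165 -50 -125 0 255;220 -66 -125 0 255;280 -84 -125 0 255;320 -97 -125 0 255;343 -103 -125 0 255;343 -103 -125 0 255;343 -103 -80 0 255;343 -103 -40 0 255;343 -103 -15 0 255;343 -103 -3 0 255;343 -103 2 0 255;343 -103 4 0 255;343 -103 5 0 255;343 -103 5 0 255")

```text
time: 17.65
ee_pos: [0.5254, 0.2931, 0.0082]
tcp_rot: [179.9, -0.0, 92.8]
wrist_force: [0.5, -0.6, 1.1]
opening: 0.0526
grasp_force: 42.9
```

```bash
python3 mv.py 525.3 292.8 8 92.8;python3 -c "
from workcell import bot;o=bot.get_obs();print(o['opening'],o['wrist_force'])"
```

```text
t 17.65 p [525.4 293.1   8.2] yaw [179.9  -0.   92.8]
[-0.3 -0.2  0.2] -0.0
0.05264015664724313 [ 0.4623346  -0.59282814  1.08885495]
```

>>> send_rows(targets="0 0 0 0 0;0 0 0 0 0;0 0 0 0 0;0 0 0 0 0;0 0 -30 0 0;0 0 -80 0 0;0 0 -140 0 0;0 0 -200 0 0;-60 -40 -200 0 0;-120 -80 -200 0 0;-180 -120 -200 0 0;-200 -120 -200 0 0;-200 -120 -200 0 0;-200 -120 -200 0 0")

```text
time: 19.4
ee_pos: [0.4151, 0.0875, 0.2075]
tcp_rot: [180.0, -0.0, 92.8]
wrist_force: [0.4, 0.1, -0.1]
opening: 0.0853
grasp_force: 0.0
```

```bash
python3 - <<'E'
from h import *
s=camera("side");t=camera("top");cv2.imwrite("pics/a3.png",np.hstack([cv2.resize(t[110:290,100:400],(500,300)),cv2.resize(s[90:270,180:360],(300,300))]))
for n,im,b,by in(("top",t,(150,150,225,225),0),("side",s,(210,120,290,190),0)):
    print(n,[rect(k,n,.003) for k in blobs(im,"yellow",b)[:2]],[rect(k,n,.039) for k in blobs(im,"brass",b)[:3]])
print([rect(k,"top",.008) for c in("green","blue") for k in blobs(t,c,(295,140,395,210))[:1]],[rect(k,"top",.008) for k in blobs(t,"red",(300,110,390,170))])
E
python3 mv.py 415.5 287.6 180 92.8
```

```text
top [] []
side [(array([523.6, 291.5]), array([87.3, 87.4]), 81.2)] [(array([499.5, 254.1]), array([87.7, 85.7]), 82.6), (array([527.6, 292.4]), array([43.6, 38.5]), 60.0)]
[(array([563.5,  -9.7]), array([67.5, 66.2]), 1.9), (array([566.8, -82. ]), array([65.3, 66.6]), 1.6)] [(array([645.3, -42.1]), array([67.5, 67.2]), 1.5)]
t 19.5 p [415.1  88.  207.2] yaw [-180.    -0.    92.8]
[199.3  10.3  27.2] 0.0
```

View pics/a3.png

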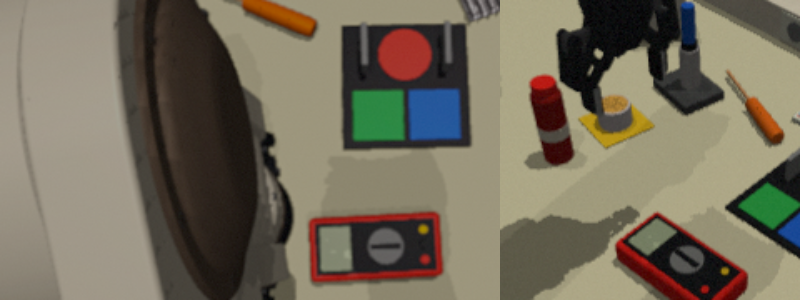

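>>> send_rows(targets="60 3 0 0 0;120 6 0 0 0;180 10 0 0 0;199 10 0 0 0;199 10 0 0 0;199 10 27 0 0;199 10 60 0 0;199 10 95 0 0;199 10 120 0 0;199 10 131 0 0;199 10 134 0 0;199 10 134 0 0;199 10 134 0 0")

```text
time: 21.12
ee_pos: [0.4156, 0.2868, 0.0743]
tcp_rot: [179.9, -0.0, 92.8]
wrist_force: [-0.4, -0.1, 0.0]
opening: 0.0853
grasp_force: 0.0
```

```bash
python3 - <<'E'
from h import *
s=camera("side");cv2.imwrite("pics/a4.png",cv2.resize(s[60:220,150:310],(500,500)))
E
python3 mv.py 415.5 287.6 73 92.8
```

```text
t 21.175 p [415.5 286.8  74.2] yaw [179.9  -0.   92.8]
[0.8 0.  1.2] -0.0
```

View pics/a4.png

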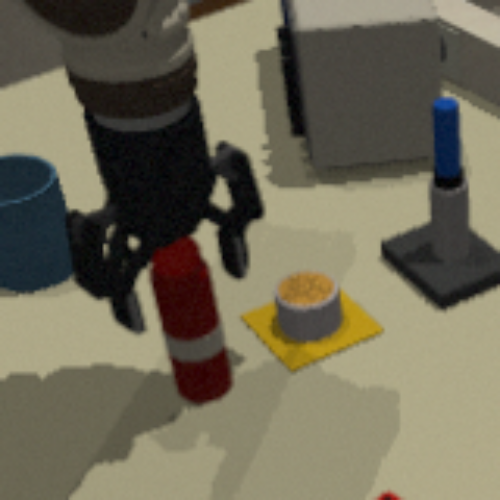

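>>> send_rows(targets="0 0 0 0 255;0 0 0 0 255;0 0 0 0 255;0 0 0 0 255;0 0 0 0 255;0 0 0 0 255;0 0 -30 0 255;0 0 -70 0 255;0 0 -110 0 255")

```text
time: 22.3
ee_pos: [0.4146, 0.2862, 0.1835]
tcp_rot: [-179.9, 0.1, 92.8]
wrist_force: [-0.1, 0.8, -1.7]
opening: 0.0429
grasp_force: 41.4
```

```bash
python3 mv.py 645 -42.9 184 92.8; python3 -c "
from workcell import bot;o=bot.get_obs();print(o['opening'],o['wrist_force'])"
```

```text
t 22.3 p [414.6 286.2 183.5] yaw [-1.799e+02  1.000e-01  9.280e+01]
[-340.   214.1   -0.5] -0.0
0.04293732182503628 [-0.14539481  0.82467194 -1.71124471]
```

>>> send_rows(targets="-50 31 0 0 255;-100 63 0 0 255;-150 95 0 0 255;-200 126 0 0 255;-250 157 0 0 255;-300 189 0 0 255;-330 208 0 0 255;-340 214 0 0 255;-340 214 0 0 255;-340 214 0 0 255;-340 214 0 0 255")

```text
time: 23.68
ee_pos: [0.6451, -0.0415, 0.1837]
tcp_rot: [180.0, -0.0, 92.9]
wrist_force: [-0.6, 0.3, -1.5]
opening: 0.0432
grasp_force: 41.5
```

```bash
python3 - <<'E'
from h import *
s=camera("side");t=camera("top")
for n,im,b in(("top",t,(150,150,225,225)),("side",s,(210,120,290,190))):
    print(n,[rect(k,n,.003) for k in blobs(im,"yellow",b)[:1]],[(rect(k,n,.039),cv2.contourArea(k)) for k in blobs(im,"brass",b)[:3]])
for n,im,b1,b2 in(("top",t,(340,130,500,260),(400,140,510,270)),("side",s,(350,180,500,360),(350,180,500,360))):
  for c in("green","blue"):
    print(n,c,[(rect(k,n,.095),cv2.contourArea(k)) for k in blobs(im,c,b2)[:2]])
cv2.imwrite("pics/a5.png",np.hstack([cv2.resize(t[150:250,150:230],(320,400)),cv2.resize(s[100:240,300:450],(430,400))]))
E
python3 mv.py 645 -42.9 82 92.8
```

```text
top [(array([526.3, 292.1]), array([87.8, 87.5]), 82.4)] [((array([520.6, 278.4]), array([86.2, 86.1]), 82.3), 1603.0)]
side [(array([523.6, 291.5]), array([87.3, 87.4]), 81.2)] [((array([499.3, 253.2]), array([86.3, 85.9]), 82.2), 372.5), ((array([525.1, 294.8]), array([42.8, 43.9]), 28.9), 124.0)]
top green [((array([ 469.1, -290.9]), array([15.4, 30.8]), 83.4), 91.0)]
top blue [((array([ 569.4, -300.3]), array([17.8, 33.8]), 88.1), 108.5)]
side green [((array([ 464.6, -282.6]), array([45.1, 33.9]), 16.2), 351.5), ((array([ 406.5, -295. ]), array([18.1, 41.2]), 2.3), 220.0)]
side blue [((array([ 499.6, -125.2]), array([58.2, 57.7]), 2.7), 610.5), ((array([ 562.6, -291.7]), array([45.6, 33. ]), 11.3), 299.0)]
t 23.775 p [645.2 -41.8 183.7] yaw [180.    0.   92.9]
[ -1.1  -0.3 101.7] 0.1
```

View pics/a5.png

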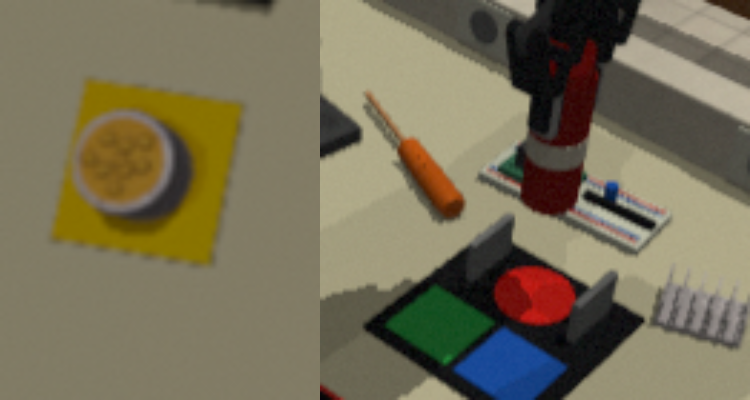

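```bash
python3 - <<'E'
from h import *
print(cast("top",[(181.0-.4,190.8-.4),(167.5,190.5),(194.5,190.5),(181,177.5),(181,204.2)],.039)*1000)
E
```

```text
[[524.15167027 290.75591464  39.        ]
 [523.22622823 318.54777859  39.        ]
 [524.70356142 261.44290921  39.        ]
 [551.28907211 292.20535029  39.        ]
 [495.47326601 287.54463595  39.        ]]
```

>>> send_rows(targets="-1 0 40 0 255;-1 0 75 0 255;-1 0 92 0 255;-1 0 98 0 255;-1 0 100 0 255;-1 0 101 0 255;-1 0 102 0 255;-1 0 102 0 255")

```text
time: 24.78
ee_pos: [0.6457, -0.0436, 0.0817]
tcp_rot: [180.0, 0.0, 92.8]
wrist_force: [0.2, 0.6, -0.5]
opening: 0.0433
grasp_force: 41.5
```

```bash
python3 mv.py 645 -42.9 82 92.8; python3 -c "
from workcell import bot;o=bot.get_obs();print(o['opening'],o['wrist_force'])
from h import *
s=camera('side');cv2.imwrite('pics/a6.png',cv2.resize(s[100:240,300:450],(430,400)))"
```

```text
t 24.775 p [645.7 -43.6  81.7] yaw [180.    0.   92.8]
[ 0.8 -0.7 -0.3] -0.0
0.04326642118819451 [ 0.2369441   0.57644521 -0.50989993]
```

View pics/a6.png

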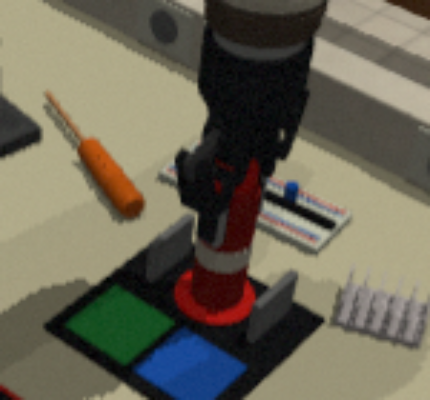

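```bash
python3 - <<'E'
from h import *
s=camera("side");hs=cv2.cvtColor(s,cv2.COLOR_BGR2HSV)
print("row y=205:",[(x,int(hs[205,x,2])) for x in range(358,392)])
print("col x=376:",[(y,int(hs[y,376,0]),int(hs[y,376,2])) for y in range(190,216)])
k=np.vstack(blobs(s,"red",(355,188,395,218),5)); 
m=(hs[...,2]>110)&(hs[...,1]>150)&((hs[...,0]<8)|(hs[...,0]>172))
ys,xs=np.nonzero(m[188:218,355:395]);print("plate bbox",xs.min()+355,xs.max()+355,ys.min()+188,ys.max()+188)
w=cast("side",np.c_[xs+355,ys+188],.008)*1000;print(w.min(0),w.max(0),cv2.minEnclosingCircle(w[:,:2].astype(np.float32)))
E
```

```text
row y=205: [(358, 19), (359, 19), (360, 21), (361, 77), (362, 115), (363, 117), (364, 117), (365, 116), (366, 114), (367, 99), (368, 65), (369, 52), (370, 56), (371, 57), (372, 57), (373, 57), (374, 55), (375, 54), (376, 51), (377, 55), (378, 54), (379, 54), (380, 55), (381, 58), (382, 55), (383, 90), (384, 153), (385, 165), (386, 166), (387, 166), (388, 149), (389, 88), (390, 90), (391, 91)]
col x=376: [(190, 23, 78), (191, 23, 80), (192, 20, 78), (193, 25, 81), (194, 15, 77), (195, 4, 64), (196, 1, 51), (197, 3, 52), (198, 2, 55), (199, 179, 55), (200, 178, 56), (201, 0, 54), (202, 177, 55), (203, 179, 52), (204, 3, 56), (205, 179, 51), (206, 3, 53), (207, 6, 54), (208, 2, 69), (209, 0, 130), (210, 1, 165), (211, 1, 167), (212, 2, 157), (213, 1, 112), (214, 177, 31), (215, 150, 16)]
plate bbox 361 388 195 213
[611.89090268 -73.63876601   8.        ] [676.49341988  -6.97356857   8.        ] ((643.4803466796875, -40.76641082763672), 34.07837677001953)
```

```bash
python3 - <<'E'
from h import *
p=cast("side",[(375.2,208.4)],.008)[0];o,d=ray("side",[(375.2,208.4)]);u=d[0,:2]/np.linalg.norm(d[0,:2])
print(p*1000,(p[:2]+.022*u)*1000)
l=cast("side",[(367.6,205),(382.8,205)],.014)*1000;print(l,l.mean(0))
E
```

```text
[629.9248338  -53.83059927   8.        ] [648.34010075 -41.79407389]
[[620.6516407  -37.52529025  14.        ]
 [646.50628012 -62.38774572  14.        ]] [633.57896041 -49.95651799  14.        ]
```

>>> send_rows(targets="0 0 -5 0 255;1 -1.5 -5 0 255;1 -1.5 -5 0 255;1 -1.5 -2 0 255;1 -1.5 0 0 255;1 -1.5 0.5 0 255;1 -1.5 0.5 0 255")

```text
time: 25.75
ee_pos: [0.644, -0.0427, 0.0816]
tcp_rot: [180.0, 0.0, 92.8]
wrist_force: [-2.3, 0.5, 5.4]
opening: 0.0432
grasp_force: 41.9
```

>>> send_rows(targets="0 0 0 0 60;0 0 0 0 60;0 0 0 0 0;0 0 0 0 0;0 0 0 0 0;0 0 -30 0 0;0 0 -80 0 0;0 0 -110 0 0;-60 -50 -120 0 0;-120 -100 -120 0 0;-180 -150 -120 0 0;-240 -175 -120 0 0;-240 -175 -120 0 0;-240 -175 -120 0 0")

```text
time: 27.5
ee_pos: [0.4793, -0.2935, 0.2009]
tcp_rot: [180.0, 0.0, 92.6]
wrist_force: [0.0, 0.6, -0.3]
opening: 0.0852
grasp_force: 0.0
```

```bash
python3 - <<'E'
from h import *
s=camera("side");t=camera("top")
cv2.imwrite("pics/a7.png",np.hstack([cv2.resize(t[105:205,295:395],(400,400),interpolation=2),cv2.resize(s[105:245,300:440],(400,400),interpolation=2)]))
ht=cv2.cvtColor(t,cv2.COLOR_BGR2HSV)
for n,im,b in(("top",t,(150,150,225,225)),): print(n,[rect(k,n,.003) for k in blobs(im,"yellow",b)[:1]])
hs=cv2.cvtColor(s,cv2.COLOR_BGR2HSV)
print([int(v) for v in hs[206,358:392,2]]);print([int(v) for v in hs[195:216,376,2]])
E
python3 mv.py 470.4 -282 160 92.8
```

```text
top [(array([526.3, 292.1]), array([87.8, 87.5]), 82.4)]
[15, 14, 13, 42, 110, 121, 118, 117, 120, 107, 81, 61, 56, 55, 56, 57, 57, 59, 56, 56, 57, 58, 57, 59, 115, 170, 171, 171, 169, 154, 100, 85, 98, 90]
[73, 57, 55, 54, 55, 57, 59, 58, 54, 59, 52, 56, 58, 68, 134, 183, 199, 184, 125, 27, 19]
t 27.6 p [ 480.7 -291.2  200.8] yaw [180.   -0.   92.7]
[ 9.7 -9.8 40.8] -0.1
```

View pics/a7.png

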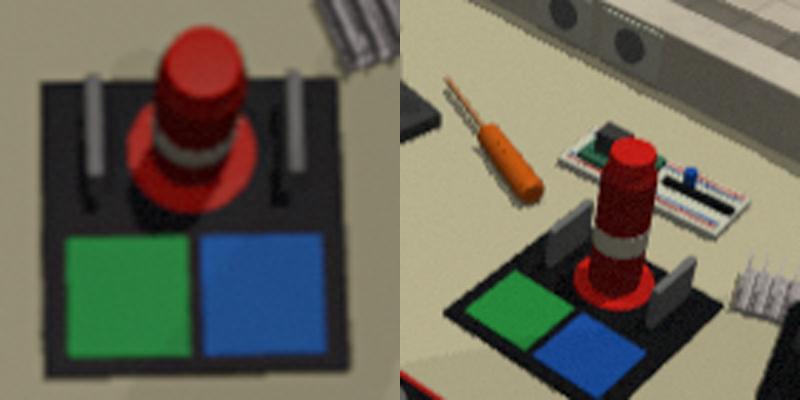

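```bash
python3 - <<'E'
from h import *
t=camera("top");h=cv2.cvtColor(t,cv2.COLOR_BGR2HSV)
for x in(342,343,344,345,346): print(x,[int(v) for v in h[108:162,x,2]])
print([int(v) for v in h[146,322:366,2]])
red=(h[...,1]>140)&((h[...,0]<8)|(h[...,0]>172))
m=(red&(h[...,2]>100))[105:162,315:370].astype(np.uint8)
for k in cv2.findContours(m,0,1)[0]:
    if cv2.contourArea(k)>30: k=k+[315,105];print(cv2.boundingRect(k),rect(k,"top",.144),rect(k,"top",.008))
E
```

```text
342 [147, 146, 148, 149, 155, 157, 158, 157, 158, 156, 157, 156, 158, 156, 157, 157, 158, 157, 159, 155, 128, 80, 62, 63, 67, 62, 57, 46, 40, 42, 43, 44, 42, 43, 57, 72, 64, 61, 56, 44, 45, 42, 42, 69, 98, 111, 109, 112, 113, 100, 49, 13, 14, 21]
343 [147, 146, 147, 151, 156, 157, 157, 157, 158, 157, 157, 156, 157, 156, 157, 157, 156, 157, 158, 158, 145, 92, 61, 64, 64, 64, 57, 47, 44, 43, 42, 41, 42, 42, 53, 67, 65, 64, 55, 44, 41, 42, 47, 71, 102, 110, 111, 112, 113, 99, 49, 17, 17, 25]
344 [147, 145, 147, 152, 157, 156, 158, 157, 157, 157, 157, 157, 156, 157, 157, 156, 157, 157, 158, 160, 150, 98, 62, 65, 67, 62, 58, 49, 43, 44, 42, 44, 40, 45, 49, 61, 65, 62, 56, 44, 45, 41, 49, 76, 107, 111, 112, 111, 111, 97, 51, 20, 24, 31]
345 [146, 147, 147, 154, 157, 156, 156, 157, 157, 158, 156, 158, 157, 156, 156, 156, 158, 157, 158, 159, 153, 103, 67, 63, 68, 63, 59, 50, 46, 43, 41, 43, 44, 41, 52, 64, 64, 61, 51, 44, 42, 44, 50, 79, 108, 111, 110, 113, 114, 97, 49, 31, 33, 35]
346 [147, 146, 147, 153, 157, 157, 157, 156, 158, 156, 157, 156, 157, 158, 158, 156, 157, 157, 157, 160, 154, 110, 69, 62, 67, 64, 60, 50, 42, 44, 44, 39, 41, 42, 54, 69, 65, 61, 51, 42, 43, 43, 54, 82, 108, 110, 113, 122, 128, 100, 50, 35, 37, 36]
[27, 31, 34, 33, 59, 114, 144, 134, 115, 110, 109, 90, 60, 45, 40, 45, 44, 47, 49, 50, 56, 55, 56, 51, 51, 48, 44, 41, 64, 114, 149, 157, 158, 158, 157, 143, 101, 46, 35, 34, 34, 24, 17, 25]
(327, 131, 32, 26) (array([598.3, -35.8]), array([57. , 44.7]), 83.9) (array([639.7, -41.4]), array([68.8, 53.9]), 83.9)
(336, 112, 20, 18) (array([643.4, -40.9]), array([32.4, 34.5]), 1.7) (array([694.2, -47.7]), array([39.1, 41.6]), 1.7)
```

```bash
python3 - <<'E'
from h import *
a=cast("top",[(344,151.0),(343,157.6)],.008)[:,:2]*1000;print("top base front, plate front",a,"-> can",a[0]+[22,0],"plate",a[1]+[34,0])
p=cast("side",[(375.0,208.5)],.008)[0];o,d=ray("side",[(375.,208.5)]);u=d[0,:2]/np.linalg.norm(d[0,:2]);print("side can",(p[:2]+.022*u)*1000)
p=cast("side",[(375.0,213.2)],.008)[0];print("side plate",(p[:2]+.034*u)*1000)
t=camera("top");s=camera("side")
for n,im,b in(("top",t,(295,155,395,205)),("side",s,(300,185,400,260))):
  for c in("green","blue"): print(n,c,rect(blobs(im,c,b)[0],n,.008))
E
python3 mv.py 644 -42 180 92.8
```

```text
top base front, plate front [[625.01639692 -45.69748431]
 [610.29591403 -43.83245287]] -> can [647.01639692 -45.69748431] plate [644.29591403 -43.83245287]
side can [647.73345559 -41.66818255]
side plate [645.76132269 -44.98553181]
top green (array([563.7,  -9.6]), array([67.4, 66.4]), 1.6)
top blue (array([565.8, -82. ]), array([67.4, 66.6]), 1.7)
side green (array([562.3,  -8. ]), array([67.3, 67.1]), 2.9)
side blue (array([565.7, -79.7]), array([67.1, 66.9]), 2.7)
t 27.75 p [ 481.4 -290.   200.8] yaw [180.   -0.   92.9]
[239.6 174.9  20.8] 0.1
```

```bash
python3 - <<'E'
from h import *
t=camera("top");s=camera("side")
for n,im,(x0,y0,x1,y1),c in(("top",t,(155,160,220,220),(182,192)),("side",s,(220,140,285,185),(248,160))):
    h=cv2.cvtColor(im,cv2.COLOR_BGR2HSV)[y0:y1,x0:x1];yel=((h[...,0]>18)&(h[...,0]<36)&(h[...,1]>190)).astype(np.uint8)
    k=cv2.convexHull(np.vstack(cv2.findContours(yel,0,1)[0]));hull=cv2.fillConvexPoly(np.zeros_like(yel),k,1)
    pc=rect(k+[x0,y0],n,.003)
    hole=cv2.morphologyEx(((hull==1)&(yel==0)).astype(np.uint8),2,np.ones((3,3)))
    q=max(cv2.findContours(hole,0,1)[0],key=cv2.contourArea).reshape(-1,2)+[x0,y0]
    m=camera_model(n);T=np.array(m["pose"]);w=cast(n,q,.003)[:,:2]
    cam=T[:2,3];ctr=np.array([.5254,.292]);u=(ctr-cam)/np.linalg.norm(ctr-cam);v=np.array([-u[1],u[0]])
    near=(w@u).min();lat=(w@v)
    print(n,"pad",pc,"tin by near edge",((near+.027)*u*1000+v*1000*(lat.min()+lat.max())/2).round(1),"lat width",(np.ptp(lat)*1000).round(1),cv2.boundingRect(q))
E
```

```text
top pad (array([526.2, 292. ]), array([86.8, 87.2]), 82.2) tin by near edge [526.3 293.9] lat width 58.8 (167, 177, 32, 29)
side pad (array([523.5, 291.5]), array([86.8, 87.4]), 81.2) tin by near edge [524.6 294. ] lat width 56.4 (238, 155, 22, 15)
```

>>> send_rows(targets="60 44 0 0 0;120 88 0 0 0;180 132 0 0 0;220 160 0 0 0;240 175 0 0 0;240 175 0 0 0;240 175 30 0 0;240 175 70 0 0;240 175 100 0 0;240 175 115 0 0;240 175 119 0 0;240 175 119 0 0;240 175 119 0 0")

```text
time: 29.48
ee_pos: [0.6446, -0.0428, 0.0832]
tcp_rot: [179.9, 0.0, 92.8]
wrist_force: [-0.8, 0.2, 0.2]
opening: 0.0853
grasp_force: 0.0
```

```bash
python3 mv.py 644 -42.5 81.7 92.8
```

```text
t 29.475 p [644.6 -42.8  83.2] yaw [179.9   0.   92.8]
[ 0.3 -0.6  1.5] -0.0
```

>>> send_rows(targets="0 0 0 0 255;0 0 0 0 255;0 0 0 0 255;0 0 0 0 255;0 0 0 0 255;0 0 -5 0 255;0 -3 -5 0 255;0 -3 -5 0 255;0 -3 -2 0 255;0 -3 0 0 255;0 -3 0.5 0 255;0 -3 0.5 0 255")

```text
time: 30.98
ee_pos: [0.6409, -0.0428, 0.0822]
tcp_rot: [180.0, 0.0, 92.8]
wrist_force: [-2.7, 0.0, 6.2]
opening: 0.0434
grasp_force: 41.3
```

>>> send_rows(targets="0 0 0 0 60;0 0 0 0 60;0 0 0 0 0;0 0 0 0 0;0 0 0 0 0;0 0 -30 0 0;0 0 -80 0 0;0 0 -110 0 0;-60 -50 -115 0 0;-120 -100 -115 0 0;-180 -150 -115 0 0;-230 -185 -115 0 45;-230 -185 -115 0 45;-230 -185 -115 0 45")

```text
time: 32.72
ee_pos: [0.4658, -0.2838, 0.1966]
tcp_rot: [180.0, 0.0, 92.6]
wrist_force: [0.7, 1.3, -0.3]
opening: 0.0704
grasp_force: 0.0
```

```bash
python3 - <<'E'
from h import *
t=camera("top");s=camera("side");h=cv2.cvtColor(t,cv2.COLOR_BGR2HSV);hs=cv2.cvtColor(s,cv2.COLOR_BGR2HSV)
print([int(v) for v in h[145:162,344,2]],[int(v) for v in h[147,322:366,2]]);print([int(v) for v in hs[206,358:392,2]],[int(v) for v in hs[204:216,375,2]])
E
python3 mv.py 470.4 -281.7 160 92.8
```

```text
[67, 64, 60, 48, 40, 40, 45, 60, 92, 109, 114, 113, 99, 52, 12, 18, 21] [27, 31, 35, 34, 44, 89, 133, 138, 117, 111, 104, 85, 57, 41, 46, 45, 48, 51, 56, 57, 60, 59, 60, 58, 55, 53, 47, 41, 49, 90, 138, 158, 159, 160, 158, 130, 78, 32, 34, 33, 34, 23, 16, 26]
[16, 9, 19, 37, 112, 120, 120, 119, 102, 63, 53, 57, 56, 58, 61, 61, 57, 56, 56, 59, 56, 59, 57, 73, 145, 169, 170, 170, 170, 160, 99, 88, 98, 90] [54, 61, 56, 57, 56, 74, 137, 183, 185, 129, 26, 21]
t 32.825 p [ 467.3 -281.8  196.4] yaw [180.   -0.   92.7]
[-0.1  3.1 36.4] -0.1
```

>>> send_rows(targets="0 3 36 0 45;0 3 36 0 45;0 3 80 0 45;0 3 120 0 45;0 3 145 0 45;0 3 160 0 45;0 3 165 0 45;0 3 165 0 45;0 3 165 0 45;0 3 165 0 255;0 3 165 0 255;0 3 165 0 255;0 3 165 0 255;0 3 165 0 255;0 3 130 0 255;0 3 80 0 255;0 3 45 0 255;0 3 45 0 255")

```text
time: 35.08
ee_pos: [0.4715, -0.2821, 0.1541]
tcp_rot: [179.8, 0.1, 92.8]
wrist_force: [-0.2, -0.1, -2.5]
opening: 0.0536
grasp_force: 43.3
```

```bash
python3 mv.py 559.9 -10.2 152 92.5 559.9 -10.2 36.6 92.5
```

```text
t 35.075 p [ 471.5 -282.1  154.1] yaw [1.798e+02 1.000e-01 9.280e+01]
[267.3 101.6   1.8] 0.3
[267.6 101.1 117.2] 0.3
```

>>> send_rows(targets="55 21 0 0 255;110 42 0 0 255;165 63 0 0 255;220 84 0 0 255;255 97 0 0 255;267 101 0 0 255;267 101 0 0 255;267 101 40 0 255;267 101 80 0 255;267 101 105 0 255;267 101 112 0 255;267 101 115 0 255;267 101 115 0 255;267 101 115 0 255")

```text
time: 36.83
ee_pos: [0.5589, -0.0102, 0.0373]
tcp_rot: [179.9, 0.0, 92.8]
wrist_force: [0.1, -1.6, -0.4]
opening: 0.0534
grasp_force: 43.6
```

```bash
python3 - <<'E'
from h import *
s=camera("side");t=camera("top")
cv2.imwrite("pics/a8.png",np.hstack([cv2.resize(t[105:205,295:395],(400,400),interpolation=2),cv2.resize(s[165:245,310:390],(400,400),interpolation=2)]))
E
python3 mv.py 559.9 -10.2 36.5 92.5;python3 -c "
from workcell import bot;o=bot.get_obs();print(o['opening'],o['wrist_force'])"
```

```text
t 36.925 p [558.9 -10.1  37.3] yaw [179.9   0.   92.8]
[-0.1  1.   0.8] 0.3
0.05334830198319137 [ 0.02972778 -2.13691053  4.22932783]
```

View pics/a8.png

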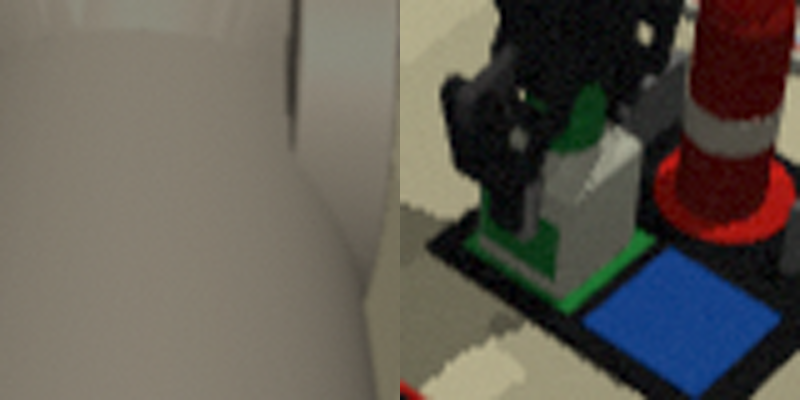

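>>> send_rows(targets="0 0 0.5 0 255;0 0 0.5 0 45;0 0 0.5 0 45;0 0 0.5 0 45;0 0 0.5 0 45;0 0 -30 0 45;0 0 -80 0 45;0 0 -130 0 45;-60 0 -130 0 45;-120 -1 -130 0 45;-180 -1 -130 0 45;-240 -2 -130 0 45;-275 -2 -130 0 45;-281 -2 -130 0 45;-281 -2 -130 0 45")

```text
time: 38.8
ee_pos: [0.5699, -0.2904, 0.1661]
tcp_rot: [-180.0, -0.0, 92.8]
wrist_force: [-0.6, 0.2, 0.6]
opening: 0.0702
grasp_force: 0.0
```

```bash
cat > chk.py <<'E'
# bottle on plate: body top face (z .074) and plate-visible outline in both views
from h import *
import sys
t=camera("top");s=camera("side");n=sys.argv[1]
cv2.imwrite("pics/"+n,np.hstack([cv2.resize(t[105:205,295:395],(400,400),interpolation=2),cv2.resize(s[165:245,310:390],(400,400),interpolation=2)]))
for c,b,cb in(("green",(308,152,345,195),(315,158,340,184)),("blue",(346,152,386,195),(354,158,380,184))):
    try: print(c,"body",body(t,"top",b,0,.074),"cap",cap(t,"top",c,cb,.1),"plate",rect(np.vstack(blobs(t,c,(300,150,390,205),5)),"top",.008))
    except Exception as e: print(c,e)
E
python3 chk.py a9.png; python3 mv.py 570.4 -291.5 30 92.8
```

```text
green body (array([558.9, -11.1]), array([52. , 52.9]), 1.6) cap [557.4 -10.5 100. ] plate (array([563.6,  -9.5]), array([67.6, 65.9]), 1.9)
blue need at least one array to concatenate
t 38.9 p [ 570.1 -289.4  166.4] yaw [180.   -0.   92.9]
[ -2.1   0.2 136.4] 0.1
```

View pics/a9.png

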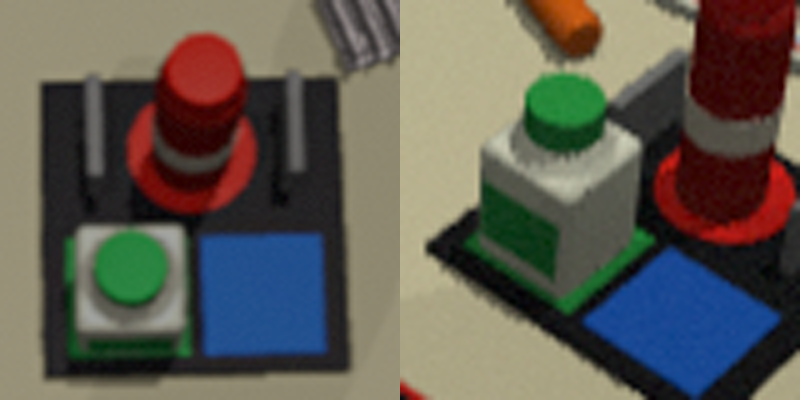

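```bash
python3 - <<'E'
from h import *
t=camera("top");s=camera("side")
for x in(320,327,334): print(x,[tuple(int(v) for v in t[y,x]) for y in range(187,197)])
# side profile across plate edges: along vertical columns
for x in(415,):pass
S=s
for x in(410//1,): pass
for x in(329,333,337,341): print("L",x,[tuple(int(v) for v in S[y,x,:2]) for y in range(211,229)])
for x in(345,349,353,357): print("R",x,[tuple(int(v) for v in S[y,x,:2]) for y in range(211,229)])
E
```

```text
320 [(107, 118, 119), (73, 81, 82), (50, 62, 54), (31, 54, 27), (20, 48, 10), (25, 52, 17), (30, 56, 25), (25, 45, 19), (18, 23, 17), (15, 13, 16)]
327 [(100, 109, 112), (70, 79, 81), (47, 60, 53), (27, 53, 25), (16, 47, 7), (30, 54, 25), (33, 55, 29), (23, 37, 20), (11, 14, 8), (15, 12, 16)]
334 [(109, 121, 123), (67, 77, 76), (40, 55, 43), (24, 45, 19), (13, 43, 2), (24, 54, 17), (29, 58, 25), (16, 30, 12), (14, 13, 13), (11, 11, 9)]
L 329 [(21, 57), (24, 57), (36, 61), (58, 72), (74, 86), (59, 78), (33, 67), (26, 60), (16, 23), (18, 17), (12, 16), (10, 9), (13, 14), (40, 51), (68, 83), (105, 130), (131, 163), (133, 165)]
L 333 [(27, 60), (20, 54), (24, 56), (20, 52), (25, 55), (53, 68), (70, 80), (65, 79), (45, 72), (26, 60), (17, 37), (8, 6), (15, 10), (6, 9), (11, 3), (19, 21), (51, 65), (74, 95)]
L 337 [(20, 55), (15, 50), (27, 55), (21, 54), (25, 55), (23, 54), (23, 53), (29, 56), (51, 67), (68, 77), (59, 72), (34, 64), (28, 56), (15, 22), (0, 2), (8, 12), (20, 18), (21, 16)]
L 341 [(37, 62), (37, 60), (38, 60), (47, 64), (53, 70), (54, 69), (58, 71), (60, 71), (64, 74), (68, 
[... 158 characters left out ...]
6), (71, 81), (74, 85), (72, 81), (72, 83), (62, 98), (44, 107), (46, 106), (40, 96), (29, 60), (14, 19), (23, 21)]
R 349 [(76, 86), (72, 84), (76, 87), (70, 83), (71, 80), (75, 85), (70, 79), (61, 77), (50, 93), (48, 110), (46, 106), (31, 81), (13, 31), (18, 20), (20, 15), (85, 43), (133, 65), (147, 71)]
R 353 [(76, 86), (76, 84), (71, 83), (74, 84), (60, 74), (50, 92), (47, 108), (41, 95), (28, 62), (23, 30), (27, 22), (40, 26), (112, 56), (146, 69), (149, 73), (148, 72), (149, 72), (148, 72)]
R 357 [(48, 113), (56, 127), (46, 109), (46, 107), (39, 90), (31, 55), (20, 15), (22, 19), (59, 30), (116, 56), (149, 73), (147, 70), (146, 70), (147, 73), (147, 71), (150, 72), (146, 70), (146, 71)]
```

```bash
python3 - <<'E'
from h import *
a=np.radians(2.5);ux=np.array([np.cos(a),np.sin(a)]);uy=np.array([-ux[1],ux[0]])
def strip(px1,px2,u): 
    w=cast("side",[px1,px2],.008)[:,:2]*1000;return round(float((w[0]-w[1])@u),1)
print("front",strip((333,219.3),(333,221.3),ux),strip((329,216.9),(329,218.9),ux),strip((337,221.7),(337,223.7),ux))
print("right",strip((349,218.4),(349,222.2),uy),strip((353,215.7),(353,219.3),uy),strip((345,221.7),(345,226),uy))
w=cast("top",[(327,189.3),(327,194.2)],.008)*1000;print("top front",w[0]-w[1])
E
```

```text
front 4.7 4.7 4.7
right 7.6 7.3 8.5
top front [10.53536297  0.28255995  0.        ]
```

>>> send_rows(targets="-2 0 50 0 45;-2 0 90 0 45;-2 0 115 0 45;-2 0 130 0 45;-2 0 136 0 45;-2 0 136 0 45;-2 0 136 0 45;-2 0 136 0 255;-2 0 136 0 255;-2 0 136 0 255;-2 0 136 0 255;-2 0 136 0 255;-2 0 100 0 255;-2 0 50 0 255;-2 0 15 0 255;-2 0 15 0 255")

```text
time: 41.0
ee_pos: [0.571, -0.2932, 0.1543]
tcp_rot: [179.8, 0.1, 92.8]
wrist_force: [0.7, 0.9, -1.6]
opening: 0.0535
grasp_force: 43.2
```

```bash
python3 mv.py 564 -82 150 92.5 564 -82 35 92.5
```

```text
t 41.0 p [ 571.  -293.2  154.3] yaw [1.798e+02 1.000e-01 9.280e+01]
[211.3   3.2   3.8] 0.3
[211.5   2.8 118.8] 0.3
```

>>> send_rows(targets="0 0 0 0 255;55 1 0 0 255;110 2 0 0 255;160 3 0 0 255;200 4 0 0 255;210 4 0 0 255;210 4 0 0 255;210 4 40 0 255;210 4 80 0 255;210 4 105 0 255;210 4 112 0 255;210 4 114 0 255;210 4 114 0 255;210 4 114 0 255")

```text
time: 42.75
ee_pos: [0.5644, -0.0829, 0.0384]
tcp_rot: [179.9, 0.0, 92.8]
wrist_force: [-0.2, -0.0, -1.4]
opening: 0.0535
grasp_force: 43.0
```

```bash
python3 mv.py 564 -82 35 92.5;python3 -c "
from workcell import bot;o=bot.get_obs();print(o['opening'],o['wrist_force'])
from h import *
s=camera('side')
cv2.imwrite('pics/a10.png',cv2.resize(s[165:250,320:405],(500,500),interpolation=2))"
```

```text
t 42.75 p [564.4 -82.9  38.4] yaw [179.9   0.   92.8]
[ 0.9 -0.4  3.4] 0.3
0.053534580718228704 [-0.24245494 -0.02349115 -1.35064629]
```

View pics/a10.png

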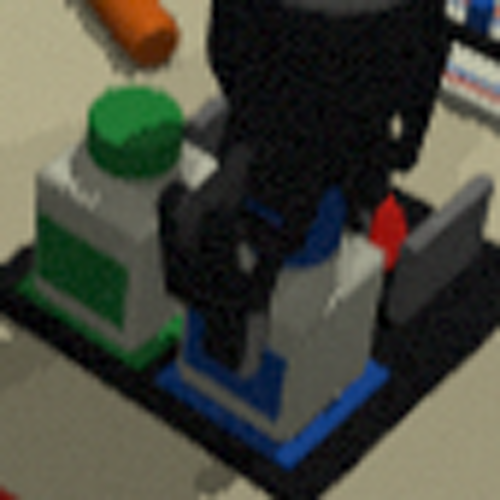

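>>> send_rows(targets="0.5 0 1.5 0 255;0.5 0 2.5 0 255;0.5 0 2.5 0 255;0.5 0 2.5 0 255")

```text
time: 43.3
ee_pos: [0.5641, -0.0821, 0.0363]
tcp_rot: [179.9, 0.0, 92.8]
wrist_force: [-2.2, 0.4, 7.0]
opening: 0.0537
grasp_force: 44.2
```

```bash
python3 mv.py;python3 -c "
from workcell import bot;o=bot.get_obs();print(o['opening'],o['wrist_force'])"
```

```text
t 43.3 p [564.1 -82.1  36.3] yaw [179.9   0.   92.8]
0.05369090730687392 [-2.20909014  0.42077752  7.04361871]
```

In contact. I'll release, back away to the right, and check everything.

>>> send_rows(targets="0 0 0 0 45;0 0 0 0 45;0 0 0 0 45;0 0 0 0 45;0 0 -30 0 45;0 0 -80 0 45;0 0 -130 0 45;-60 -30 -140 0 45;-120 -60 -150 0 45;-180 -90 -150 0 45;-240 -120 -150 0 45;-290 -120 -150 0 45;-300 -120 -150 0 45;-300 -120 -150 0 45;-300 -120 -150 0 45")

```text
time: 45.18
ee_pos: [0.4589, -0.3864, 0.1848]
tcp_rot: [-180.0, -0.0, 92.9]
wrist_force: [0.8, -0.1, 0.6]
opening: 0.0706
grasp_force: 0.0
```

```bash
python3 chk.py a11.png; python3 - <<'E'
from h import *
t=camera("top");print("meter",rect(blobs(t,"red",(270,230,380,290))[0],"top",.03))
E
```

```text
green body (array([558.9, -11.1]), array([52. , 52.9]), 1.6) cap [557.5 -10.6 100. ] plate (array([563.6,  -9.5]), array([67.6, 65.9]), 1.9)
blue body (array([564.9, -81.5]), array([52.2, 53.1]), 1.7) cap [562.5 -80.3 100. ] plate (array([567.6, -80.7]), array([71.3, 64.6]), 5.8)
meter (array([396., -11.]), array([ 76.2, 157.5]), 4.5)
```

View pics/a11.png

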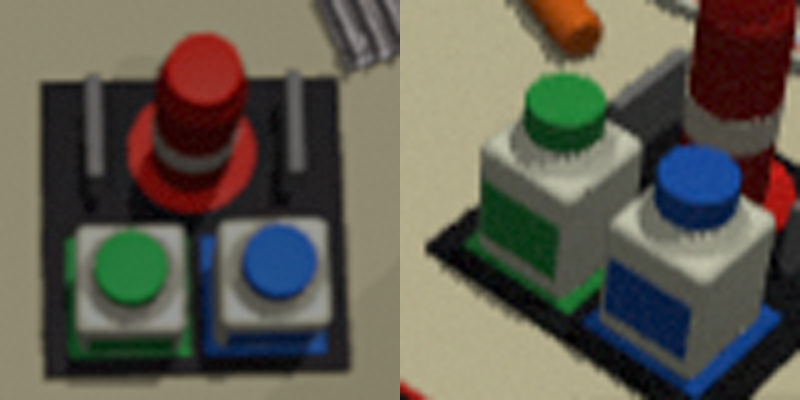

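The blue bottle is centred, the spray can sits in the red bay, and the multimeter has not moved. Both views put the green bottle about 2 mm forward of its bay's centre, so I'll regrip it and nudge it back.

```bash
python3 mv.py 559.2 -10.2 165 92.8
```

```text
t 45.325 p [ 459.  -386.4  185.1] yaw [180.    0.   92.9]
[370.7 119.   20.1] 0.1
```

>>> send_rows(targets="60 19 0 0 45;120 38 0 0 45;180 57 0 0 45;240 77 0 0 45;300 96 0 0 45;350 112 0 0 45;371 119 0 0 45;371 119 0 0 45;371 119 20 0 45;371 119 20 0 45")

```text
time: 46.58
ee_pos: [0.5583, -0.0118, 0.1637]
tcp_rot: [-179.9, 0.0, 92.8]
wrist_force: [0.5, -0.2, 0.1]
opening: 0.0703
grasp_force: 0.0
```

```bash
python3 mv.py 559.2 -10.2 36.5 92.8
```

```text
t 46.575 p [558.3 -11.8 163.7] yaw [-179.9    0.    92.8]
[  1.5   1.3 127.2] -0.0
```

>>> send_rows(targets="1 1 50 0 45;1 1 90 0 45;1 1 110 0 45;1 1 122 0 45;1 1 128 0 45;1 1 128 0 45;1 1 128 0 45;1 1 128 0 255;1 1 128 0 255;1 1 128 0 255;1 1 128 0 255;1 1 128 0 255;1 1 124 0 255;1 3 124 0 255;1 3 124 0 255;1 3 126 0 255;1 3 128 0 255;1 3 128 0 255")

```text
time: 48.82
ee_pos: [0.5621, -0.0101, 0.0376]
tcp_rot: [180.0, -0.0, 92.8]
wrist_force: [-4.4, 0.1, 6.7]
opening: 0.0535
grasp_force: 43.5
```

```bash
python3 mv.py 561.2 -10.2 36.5 92.8;python3 -c "
from workcell import bot;o=bot.get_obs();print(o['opening'],o['wrist_force'])"
```

```text
t 48.825 p [562.1 -10.1  37.6] yaw [180.   -0.   92.8]
[-0.  -0.9  1.1] -0.0
0.05345871966157246 [-4.35014834  0.07787112  6.70061896]
```

>>> send_rows(targets="0 -1 0 0 255;0 -1 0 0 45;0 -1 0 0 45;0 -1 0 0 45;0 -1 0 0 45;0 -1 -30 0 45;0 -1 -80 0 45;0 -1 -130 0 45;-60 -20 -140 0 45;-120 -40 -140 0 45;-180 -60 -140 0 45;-240 -90 -140 0 45;-300 -110 -140 0 45;-360 -110 -140 0 45;-360 -110 -140 0 45;-360 -110 -140 0 45")

```text
time: 50.82
ee_pos: [0.4697, -0.3751, 0.1764]
tcp_rot: [-180.0, -0.0, 92.7]
wrist_force: [-0.1, 0.4, 0.2]
opening: 0.0704
grasp_force: 0.0
```

```bash
python3 chk.py a12.png; python3 - <<'E'
from h import *
t=camera("top");print("meter",rect(blobs(t,"red",(270,230,380,290))[0],"top",.03),"pad",rect(blobs(t,"yellow",(155,160,220,220))[0],"top",.003))
cv2.imwrite("pics/a12.png",np.hstack([cv2.resize(t[100:290,130:400],(440,310)),cv2.resize(camera("side")[110:280,190:400],(360,310))]))
E
```

```text
green body (array([561.9, -10.3]), array([52.7, 53.3]), 4.5) cap [560.5 -10.  100. ] plate (array([565.8,  -9.4]), array([72. , 65.9]), 1.9)
blue body (array([564.9, -81.5]), array([52.2, 53.1]), 1.7) cap [562.5 -80.3 100. ] plate (array([567.4, -80.5]), array([71.5, 64.6]), 6.2)
meter (array([396.1, -10.9]), array([ 76.1, 157.6]), 4.6) pad (array([526.3, 292.1]), array([87.7, 87.5]), 82.4)
```

View pics/a12.png

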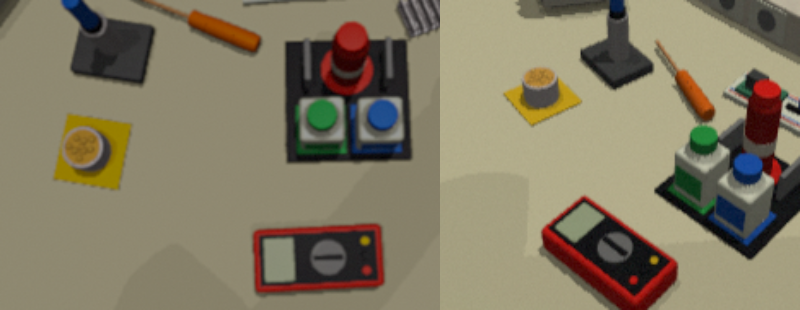

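Everything stands upright where it belongs, the robot is clear of it all, and the multimeter has not moved.

```bash
python3 -c "
from workcell import ticket;print(ticket.job_done())"
```

```text
the job is handed in; nothing more can be done
None
```

I did the whole job in the order asked and handed it in at about 51 s of robot time. In the last pictures the tin, spray can and both bottles stood upright, let go and within 2–3 mm of centre, and the multimeter had not moved; the hand-in returned no verdict.

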